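# Nest the glue cups and lock the carrier cover

### The arm

A 6-joint arm with a two-finger parallel gripper is mounted at the origin on the work surface. World frame = base frame: x ahead of the robot, y to its left, z up, the work surface at z = 0. Lengths are in mm, angles in degrees, forces in N, time in s.
With the tool pointing down it reaches from about 300 to 850 mm from the base axis. Payload 4.2 kg.
Tool frame: the origin (TCP) lies midway between the tips of the shut fingers; the grasp point (between the pads) lies 19 mm behind it; z points along the fingers, y is the line along which they close (so a half turn about z gives the same grasp; the last joint's range is limited). The gripper opens to 91 mm and grips with 3 to 60 N. Pads are 32 mm wide; open, the fingers measure 118 mm over their backs; the gripper's body (76 mm by 178 mm) begins 60 mm behind the grasp point.
Start: joints at [-67.724, 18.312, 89.639, -0, 72.044, -1.146], TCP at [228.572, -527.634, 213.976] pointing down, gripper open.
Joint ranges: [-177.97, 177.97], [-48.28, 115.42], [12.27, 149.76], [-77.06, 257.06], [2.81, 150.46], [-146.56, 146.56]. Speed limits (degrees/s): [147.25, 147.25, 180, 180, 180, 180].

### API

Orientations are given as [roll, pitch, yaw] about the fixed x, y, z axes, in that order (R = Rz(yaw) Ry(pitch) Rx(roll)).
In Python, from workcell import state, grab_frame, camera_model, workorder gives the robot as it stands.
- The arm moves only by the tool carry_out, never from a script. Its argument "commands" is a list of rows, each a list of 7 numbers: the turn, a rotation vector about the tool's x, y, z in degrees, then the shift along the tool's x, y, z in mm, then the opening, from -1 (shut) to 1 (fully open). In form: [[ax, ay, az, dx, dy, dz, hand], ...]. A call has 1 to 20 rows; each row is the pose to reach, as a shift and turn from the pose commanded when the call began, along the tool's axes at that moment; what a row does not reach only later rows make up. A row lasts 1/10 s, in which the tool goes at most 50 mm and 8.59 degrees, less where a joint would pass 70% of its speed; a pose out of reach is approached as far as the arm can. A call with a gripper value outside its range is refused whole. The fingers move at their own pace and stop on an object; "force" is the grip in N (left out, the last holds). Time passes only in rows, so rows that repeat a pose let the fingers close. It gives the time, the measured TCP pose, the force, the opening and the grip force at its end, in the units of the state.
- state(): the state, without advancing time (a new reading comes with each control period).
- grab_frame(name): name is "scene" or "top" or "wrist"; returns the picture (420x560x3 uint8, red, green, blue); there is no depth.
- camera_model(name): a dict with "fx", "fy", "cx", "cy" (pixels), "origin" and "rotation" of the camera in the world; the wrist camera has in their place "mount" (4x4, takes a point from camera to tool coordinates, whose origin is the TCP and whose axes are the flange's). Camera axes: x right, y up, looking along -z (the intrinsics and any distortion apply to the point x, -y, -z); pixel columns grow to the right and rows downward; lengths in mm; the calibration is good to about 2 mm. A picture is of the moment at which its call begins: read the wrist's pose just before it. camera_model takes no time and is no camera call.
- workorder.job_done(): hands the job in; it is judged then, once.
The state is a dict: "time_s": time; "qpos": joint angles; "qvel": joint speeds; "effort": joint torques, N m; "ee_pos": TCP position; "ee_rot": TCP orientation; "force": force on the tool from outside, world axes, zero at the start; "torque": the same for the moment, N m; "gripper_width": finger opening in mm; "gripper_force": force on a finger pad.
Only numpy, scipy, OpenCV 4.12 (cv2) and the standard library are available. Lean on these libraries where they do the work, as an engineer would, in place of code of your own. Each camera call takes 0.05 s, during which the arm holds its last target. There are 200 camera calls.

### The job

Put the glue cups away for the shift: nest the two loose steel cups, one after the other, upright and fully down into the cup that stands in the bench carrier. Then set the cover on the top cup with its two ears clear of the carrier's hooks, push it fully down, turn it until the ears lie squarely under both hooks, and let go. Leave the other things on the bench where they are.

Things in the scene. Friction and masses are not known exactly. Their poses are not given: they have to be found in the camera images.
- carrier: Grey steel cup carrier fixed to the bench: base plate 156 x 90 x 8 mm with a ring (8 mm high, outer radius 26 mm) round the seated cup's foot, and two hooked uprights at x = +-64 mm (8 x 24 mm, inner faces at 60 mm); both y sides open. Origin: on the stack's axis at bench level; x along the line of the two hooks, z up. Rims of the three nested cups: 78, 102, 126 mm above the bench.
- hook_a (a point): Inner lower edge of the hook on the carrier's +x upright: 40 mm from the axis, 138 mm above the bench. Each hook is 24 mm wide in the carrier's y, reaches from the upright in to this edge, and its top is 148 mm above the bench.
- hook_b (a point): The same point of the other hook, on the carrier's -x side.
- cup_seated: Tapered open steel cup: outer radius 18 mm at foot, 31 mm at rim, 70 mm high, wall 2.5 mm, 0.08-0.17 kg. Inner floor 24 mm above the foot: a cup set in another rests flat on it, 24 mm higher, 2 mm side play. Origin: centre of the foot's underside, z up. Stands in the carrier's ring, foot 8 mm above the bench, 1 mm play.
- cup_1: Tapered open steel cup: outer radius 18 mm at foot, 31 mm at rim, 70 mm high, wall 2.5 mm, 0.08-0.17 kg. Inner floor 24 mm above the foot: a cup set in another rests flat on it, 24 mm higher, 2 mm side play. Origin: centre of the foot's underside, z up. Loose on the bench, upright. The two loose cups are interchangeable.
- cup_2: Tapered open steel cup: outer radius 18 mm at foot, 31 mm at rim, 70 mm high, wall 2.5 mm, 0.08-0.17 kg. Inner floor 24 mm above the foot: a cup set in another rests flat on it, 24 mm higher, 2 mm side play. Origin: centre of the foot's underside, z up. Loose on the bench, upright. The two loose cups are interchangeable.
- cover: Aluminium twist-lock cover, 0.2-0.33 kg, lying right way up on its plug. Round plug below (radius 26 mm, 12 mm deep, tapered to 22 mm) fits a cup's mouth (inner radius 28.5 mm); plate of radius 34 mm at z = 12 to 20 mm with two ears along its x axis. Origin: centre of the plug's underside. Fully down on the third cup it is 114 mm above the bench, ear tops 4 mm below the hooks.
- cover_ear (a point): Tip of the cover's +x ear, at the plate's top (z = 20 mm), 52 mm from the centre; an equal ear at -x; ears 22 mm wide. They pass between the hooks when the cover's x is 50 degrees or more from the carrier's x; there is no stop, turn either way (plain friction) until the x axes line up; a half turn makes no difference.
- cover_grip (a point): Middle of the upright grip bar on the cover, 41 mm above the cover's origin. The bar runs along the cover's x axis (the ears' line): 60 mm long, 12 mm thick, from the plate up to z = 55 mm.
- tape_roll: Bystander: cardboard-brown roll of tape lying flat, radius 50 mm, hole radius 38 mm, 24 mm high, among the cups. Origin: centre of its underside.
- putty_tin: Bystander: squat grey tin, radius 42 mm, 55 mm high, beyond the carrier. Origin: centre of its underside.
- spray_can: Bystander: white can, radius 28 mm, 180 mm high, to the left. Origin: centre of its underside.
- glue_bottle: Bystander: amber bottle, radius 32 mm, 170 mm high, to the right. Origin: centre of its underside.
- hammer: Bystander: hammer lying to the right of the work area.
- screwdriver: Bystander: screwdriver lying to the left of the work area.
- wrench: Bystander: wrench lying beyond the work area.
Things that resemble listed ones, but are neither listed nor needed, are in the scene too. Leave any blue look-alike of the carrier alone.

How it is judged:
By the outcome, as a careful person would: the job done as asked, in the order asked, and still so for the second after the job is handed in, with the robot touching nothing.
It also fails if it takes over 72 s, if anything falls off the work surface, if the arm or the gripper's body presses on something with over 40 N, if the wrist force passes 120 N, or if a joint passes its speed limit or range.

## Working session

There is one attempt and no reset: what is moved stays moved. The work goes in short steps, Python scripts to look and compute and a tool call to move; the robot and the scene stay as the last step left them, time stands still between calls to the robot, and variables do not carry over. Pictures are saved under pics/ and viewed, at most 12 in all, crops included, and the job is handed in when it is done.

Besides the shell and the picture viewer there is one more tool, called after ">>>" in YAML: its name, and indented under it one key for each argument. carry_out: Moves the arm, as the interface text tells. Its arguments: {"type":"object","properties":{"commands":{"type":"array"},"force":{"type":"number"}},"required":["commands"]}

```bash
mkdir -p pics; cat > h.py <<'E'
import numpy as np, cv2
from workcell import state, grab_frame, camera_model
def save(n,im,s=1):
    cv2.imwrite('pics/'+n+'.png',cv2.resize(im[:,:,::-1],None,fx=s,fy=s,interpolation=cv2.INTER_CUBIC))
E
python3 - <<'E'
from h import *
for n in('scene','top'): 
    im=grab_frame(n); np.save(n+'.npy',im); save(n+'0',im,1.4)
    print(n,camera_model(n))
print(camera_model('wrist')); print(state())
E
```

```text
scene {'fx': 497.14223276298134, 'fy': 497.14223276298134, 'cx': 280.74239438876026, 'cy': 212.25296606192498, 'origin': array([1627.7881796 ,  216.31432988, 1159.19192763]), 'rotation': array([ 47.62920116,   0.13481367, 100.3391411 ])}
top {'fx': 490.18160146657334, 'fy': 490.18160146657334, 'cx': 275.00369483747204, 'cy': 214.85924062829113, 'origin': array([ 272.57562773,   33.75181914, 1600.83377263]), 'rotation': array([  7.88083843,  -0.12807467, -89.76667044])}
{'fx': 327.3777770380278, 'fy': 327.3777770380278, 'cx': 282.62626974302833, 'cy': 205.13669741970654, 'mount': array([[-2.36015126e-04,  9.54427642e-01,  2.98442322e-01,
         8.46380825e+01],
       [ 9.99999912e-01,  3.28949299e-04, -2.61166707e-04,
         4.78594921e-01],
       [-3.47437117e-04,  2.98442234e-01, -9.54427636e-01,
        -1.71838716e+02],
       [ 0.00000000e+00,  0.00000000e+00,  0.00000000e+00,
         1.00000000e+00]])}
{'time_s': 0.1, 'qpos': array([-6.77217102e+01,  1.83494759e+01,  8.96980053e+01,  2.75807598e-04,
        7.20422069e+01, -1.14326392e+00]), 'qvel': array([-0.001405  , -0.08684257, -0.27367485,  0.02421126,  0.01706875,
       -0.13046701]), 'effort': array([ 5.74580499e-04, -4.13332093e+01, -2.32509810e+01,  7.29980925e-02,
        4.21601871e-02, -7.44104614e-05]), 'ee_pos': array([ 228.42281993, -527.21544173,  213.19887943]), 'ee_rot': array([-1.79910335e+02, -2.05167563e-03,  2.34214669e+01]), 'force': array([-0.523683  , -0.3061375 , -0.50214499]), 'torque': array([ 0.00671993,  0.02193305, -0.01941906]), 'gripper_force': 0.0, 'gripper_width': 91.3279667748957}
```

View pics/top0.png

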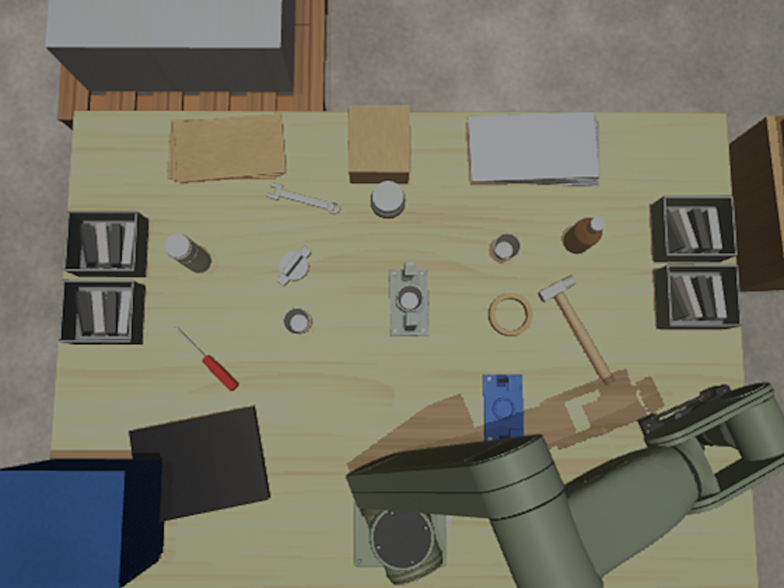

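View pics/scene0.png

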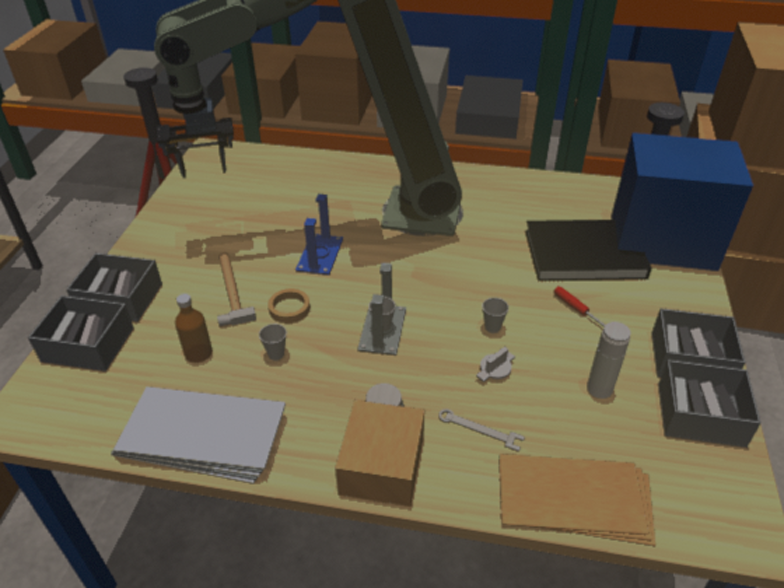

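The top view shows two loose cups at (298,321) and (505,248), and the cover at (294,266) with its bar running up to the right. The grey carrier is at (409,302) with a cup in it, and the blue look-alike at (503,408) is to be left alone. I'll take coarse positions now and refine them with the wrist camera.

```bash
cat >> h.py <<'E'
from scipy.spatial.transform import Rotation as Ro
def cam(n,st=None):
    m=camera_model(n); K=np.array([[m['fx'],0,m['cx']],[0,m['fy'],m['cy']],[0,0,1]])
    if n=='wrist':
        R=Ro.from_euler('xyz',st['ee_rot'],degrees=True).as_matrix(); M=m['mount']
        return K,R@M[:3,:3],st['ee_pos']+R@M[:3,3]
    return K,Ro.from_euler('xyz',m['rotation'],degrees=True).as_matrix(),m['origin']
def plane(c,uv,z):
    K,R,o=c; uv=np.atleast_2d(uv).astype(float)
    d=np.c_[uv,np.ones(len(uv))]@np.linalg.inv(K).T*[1,-1,-1]@R.T
    return o+d*((z-o[2])/d[:,2])[:,None]
def proj(c,P):
    K,R,o=c; p=(np.atleast_2d(P)-o)@R*[1,-1,-1]; p=p@K.T; return p[:,:2]/p[:,2:]
def look(name):
    st=state(); im=grab_frame('wrist'); np.savez(name,im=im,p=st['ee_pos'],r=st['ee_rot']); save(name,im,1.4); return cam('wrist',st),im
def load(name):
    d=np.load(name+'.npz'); return cam('wrist',dict(ee_pos=d['p'],ee_rot=d['r'])),d['im']
def move(target,yaw):
    "rows needed: shift in tool axes and turn about tool (rotation vector) to reach tool-down target, yaw"
    st=state(); R=Ro.from_euler('xyz',st['ee_rot'],degrees=True); T=Ro.from_euler('xyz',[180,0,yaw],degrees=True)
    print('turn',(R.inv()*T).as_rotvec(degrees=True).round(2),'shift',R.inv().apply(np.array(target)-st['ee_pos']).round(2), 'at',st['ee_pos'].round(1),st['ee_rot'].round(2),'t',st['time_s'])
E
python3 - <<'E'
from h import *
c=cam('top')
for n,uv,z in[('cupL',(298,320),70),('cupR',(507,246),70),('cover',(294,266),15),('seated',(409,300),78),('hookfar',(409,268),148),('hooknear',(410,320),148),('coverE1',(280,281),20),('coverE2',(309,252),20),('plate',(390,335),8),('plate',(429,335),8),('base',(400,537),100),('tape',(511,314),12)]:
    print(n,plane(c,np.array(uv)/1.4,z).round(0))
c=cam('scene')
for n,uv,z in[('cupL',(495,308),70),('cupR',(273,335),70),('cover',(495,366),20)]: print(n,plane(c,np.array(uv)/1.4,z).round(0))
move([430,120,350],0)
E
```

```text
cupL [[440. 226.  70.]]
cupR [[ 612. -246.   70.]]
cover [[574. 245.  15.]]
seated [[485. -23.  78.]]
hookfar [[545. -20. 148.]]
hooknear [[433. -22. 148.]]
coverE1 [[537. 276.  20.]]
coverE2 [[606. 210.  20.]]
plate [[413.  19.   8.]]
plate [[413. -72.   8.]]
base [[-22.  -2. 100.]]
tape [[ 463. -263.   12.]]
cupL [[449. 235.  70.]]
cupR [[ 621. -237.   70.]]
cover [[580. 249.  20.]]
turn [-9.000e-02  2.000e-02  2.342e+01] shift [ 442.24 -513.98 -135.98] at [ 228.4 -527.2  213.2] [-179.91   -0.     23.42] t 0.1
```

```bash
python3 - <<'E'
from h import *
move([525,-22,300],0)
E
```

```text
turn [-9.000e-02  2.000e-02  2.342e+01] shift [ 472.96 -345.84  -86.24] at [ 228.4 -527.2  213.2] [-179.91   -0.     23.42] t 0.1
```

>>> carry_out:
  commands:
    - [-0.09,0,23.42,473,-346,-87,1]
    - [-0.09,0,23.42,473,-346,-87,1]
    - [-0.09,0,23.42,473,-346,-87,1]
    - [-0.09,0,23.42,473,-346,-87,1]
    - [-0.09,0,23.42,473,-346,-87,1]
    - [-0.09,0,23.42,473,-346,-87,1]
    - [-0.09,0,23.42,473,-346,-87,1]
    - [-0.09,0,23.42,473,-346,-87,1]
    - [-0.09,0,23.42,473,-346,-87,1]
    - [-0.09,0,23.42,473,-346,-87,1]
    - [-0.09,0,23.42,473,-346,-87,1]
    - [-0.09,0,23.42,473,-346,-87,1]
    - [-0.09,0,23.42,473,-346,-87,1]
    - [-0.09,0,23.42,473,-346,-87,1]
    - [-0.09,0,23.42,473,-346,-87,1]
    - [-0.09,0,23.42,473,-346,-87,1]

```text
time_s: 1.7
ee_pos: [524.3, -23.3, 300.7]
ee_rot: [179.9, 0.0, -0.1]
force: [-0.7, 0.1, -0.3]
gripper_width: 91.3
gripper_force: 0.0
```

```bash
python3 - <<'E'
from h import *
look('w1')
move([525,235,210],0)
E
```

```text
turn [ 0.1   0.01 -0.11] shift [ 1.1000e-01 -2.5845e+02  9.0390e+01] at [524.4 -23.3 300.9] [ 1.799e+02  1.000e-02 -1.100e-01] t 1.75
```

View pics/w1.png

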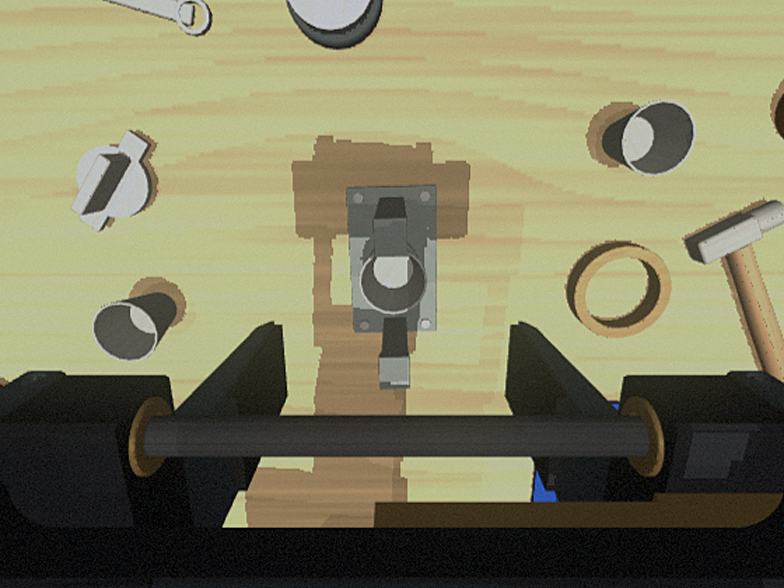

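The wrist view shows the grey carrier at (392,258) with the seated cup's rim at (392,276). Loose cups are at (128,328) and (660,138), and the cover is at (117,180). Only the carrier has a look-alike: grey (392,258) fits the description, while the blue one at (545,480) does not. An enlarged crop will confirm the carrier while I measure it.

```bash
cat >> h.py <<'E'
def circ(c,im,guess,z,radii,box=14):
    "vote for centre of concentric circles on plane z"
    e=cv2.Canny(cv2.cvtColor(im,cv2.COLOR_RGB2GRAY),40,100); v,u=np.nonzero(e)
    P=plane(c,np.c_[u+0.,v],z)[:,:2]; P=P[np.hypot(*(P-guess[:2]).T)<60]
    g=np.arange(-box,box+.1,.5); best=(-1,)
    for dx in g:
        for dy in g:
            q=np.array(guess[:2])+[dx,dy]; d=np.hypot(*(P-q).T)
            s=sum(np.exp(-((d-r)/.8)**2/2).sum() for r in radii)
            if s>best[0]: best=(s,*q)
    return np.round(best,1)
E
python3 - <<'E'
from h import *
c,im=load('w1')
s=lambda *p: np.array(p)/1.4
print('seated',circ(c,im,plane(c,s(392,276),78)[0],78,(31,28.5)))
for n,p in(('L',s(128,328)),('R',s(660,138))):
    g=plane(c,p,70)[0]; print(n,g,circ(c,im,g,70,(31,28.5)))
q=np.array([plane(c,s(*p),8)[0] for p in((347,186),(437,183),(437,330),(352,330))]);print(q,q.mean(0))
print('hooks top',plane(c,s(390,198),148),plane(c,s(395,388),148))
save('carrier',im[110:300,180:380],3)
E
```

```text
seated [165.  491.3 -21.5]
L [443.52119965 228.77251584  70.        ] [157.1 439.5 233.3]
R [ 613.36490663 -245.63150205   70.        ] [ 187.1  613.4 -244.1]
[[569.27376803  23.69250329   8.        ]
 [571.99118042 -65.63374335   8.        ]
 [414.6302495  -69.5546705    8.        ]
 [414.90894741  23.43299868   8.        ]] [492.70103634 -22.01572797   8.        ]
hooks top [[573.02776302 -20.36026864 148.        ]] [[423.49607412 -23.48887801 148.        ]]
```

View pics/carrier.png

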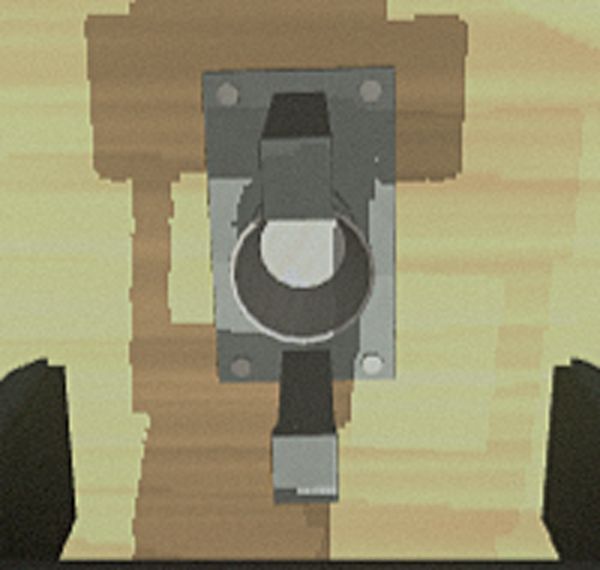

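```bash
python3 - <<'E'
from h import *
c,im=load('w1')
f=lambda L,z: plane(c,np.array(L)/3+[180,110]-.33,z)[:,:2]
b=f([(228,95),(371,91),(372,365),(241,367)],10); print(b.round(1),b.mean(0))
v=(b[0]+b[1]-b[2]-b[3]);w=b[0]+b[3]-b[1]-b[2]; print('yaw',np.degrees(np.arctan2(v[1],v[0])),np.degrees(np.arctan2(-w[0],w[1])))
h1=f([(261,138),(331,137),(331,217),(262,218)],148);h2=f([(272,435),(337,435),(338,490),(275,490)],148)
print(h1.round(1),h2.round(1)); v=h1.mean(0)-h2.mean(0); print((h1.mean(0)+h2.mean(0))/2,v,np.degrees(np.arctan2(v[1],v[0])))
# coarse cover, then where to look from
print(plane(c,np.array([(96,223),(137,140),(117,180)])/1.4,20)[:,:2].round(1))
move([430,235,200],0)
E
```

```text
[[557.8  13. ]
 [559.5 -53.5]
 [422.7 -56.3]
 [421.8  10. ]] [490.45391218 -21.69866954]
yaw 1.2130213379672867 1.11120686410703
[[559.1  -8.5]
 [559.4 -31.6]
 [532.3 -31.7]
 [532.   -8.4]] [[451.1 -10.7]
 [451.  -34.3]
 [428.6 -34.8]
 [428.7 -11.5]]
[492.77965816 -21.44090953] [105.81487435   2.77766945] 1.503684590767074
[[535.  272. ]
 [613.1 218.2]
 [576.5 243.6]]
turn [ 0.1   0.01 -0.11] shift [ -94.89 -258.29  100.4 ] at [524.4 -23.3 300.9] [ 1.799e+02  1.000e-02 -1.100e-01] t 1.75
```

The crop confirms the grey carrier with the cup in it, bolts visible at its four corners, two grey hooks, and yaw about 1.2°. Next I'll take a closer look at the left cup and the cover.

>>> carry_out:
  commands:
    - [0.1,0,-0.11,-95,-258,100,1]
    - [0.1,0,-0.11,-95,-258,100,1]
    - [0.1,0,-0.11,-95,-258,100,1]
    - [0.1,0,-0.11,-95,-258,100,1]
    - [0.1,0,-0.11,-95,-258,100,1]
    - [0.1,0,-0.11,-95,-258,100,1]
    - [0.1,0,-0.11,-95,-258,100,1]
    - [0.1,0,-0.11,-95,-258,100,1]
    - [0.1,0,-0.11,-95,-258,100,1]
    - [0.1,0,-0.11,-95,-258,100,1]

```text
time_s: 2.75
ee_pos: [431.0, 234.5, 201.2]
ee_rot: [-180.0, -0.1, -0.0]
force: [0.8, 0.2, 0.3]
gripper_width: 91.3
gripper_force: 0.0
```

```bash
python3 - <<'E'
from h import *
c,im=look('w2')
print(state()['ee_pos'],circ(c,im,(440,230),70,(31,28.5)))
E
```

```text
[430.92999427 234.60720367 201.09398499] [254.  439.5 233. ]
```

View pics/w2.png

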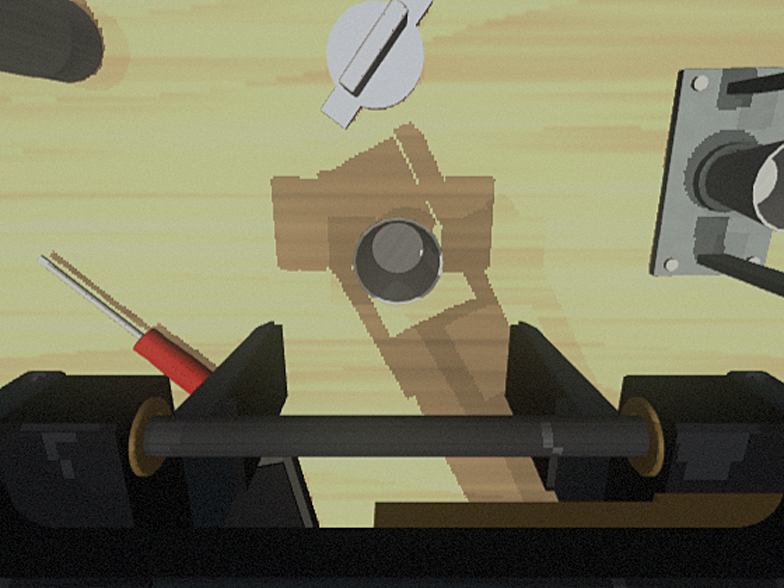

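The wrist view shows the left cup's rim circle at (398,260), the cover plate at (375,55), and nothing between the fingers and the cup. I'll grasp the cup now and estimate the cover from the same picture.

```bash
python3 - <<'E'
from h import *
c,im=load('w2')
print('cover',circ(c,im,plane(c,np.array([375,55])/1.4,20)[0],20,(34,)))
b=plane(c,np.array([(340,80),(387,2),(358,96),(408,12)])/1.4,55)[:,:2]
print([np.degrees(np.arctan2(*(q-p)[::-1])) for p,q in((b[0],b[1]),(b[2],b[3]))],b.round(1))
move([439.5,233,48],1.2)
E
```

```text
cover [115.9 575.3 248.7]
[np.float64(-34.734051065174356), np.float64(-33.72288369230133)] [[555.  269.3]
 [598.6 239.1]
 [545.6 258.1]
 [593.2 226.2]]
turn [-0.03 -0.09 -1.22] shift [  8.34   1.68 153.11] at [430.9 234.6 201.1] [-1.7997e+02 -9.0000e-02 -2.0000e-02] t 2.8
```

>>> carry_out:
  commands:
    - [0,-0.09,-1.22,8.3,1.7,60,1]
    - [0,-0.09,-1.22,8.3,1.7,100,1]
    - [0,-0.09,-1.22,8.3,1.7,135,1]
    - [0,-0.09,-1.22,8.3,1.7,153,1]
    - [0,-0.09,-1.22,8.3,1.7,153,1]
    - [0,-0.09,-1.22,8.3,1.7,153,1]
    - [0,-0.09,-1.22,8.3,1.7,153,-1]
    - [0,-0.09,-1.22,8.3,1.7,153,-1]
    - [0,-0.09,-1.22,8.3,1.7,153,-1]
    - [0,-0.09,-1.22,8.3,1.7,153,-1]
    - [0,-0.09,-1.22,8.3,1.7,153,-1]
    - [0,-0.09,-1.22,8.3,1.7,153,-1]
    - [0,-0.09,-1.22,8.3,1.7,153,-1]
    - [0,-0.09,-1.22,8.3,1.7,153,-1]
  force: 25

```text
time_s: 4.2
ee_pos: [438.9, 234.0, 48.1]
ee_rot: [-180.0, 0.0, 1.3]
force: [1.1, -2.3, 6.4]
gripper_width: 60.5
gripper_force: 25.0
```

```bash
python3 - <<'E'
from h import *
move([439.5,233,210],1.2)
move([491,-21.6,210],1.2)
E
```

```text
turn [-0.01  0.01  0.15] shift [   0.58    1.02 -161.9 ] at [438.9 234.   48.1] [-1.7999e+02  1.0000e-02  1.3500e+00] t 4.2
turn [-0.01  0.01  0.15] shift [  46.08  256.76 -161.95] at [438.9 234.   48.1] [-1.7999e+02  1.0000e-02  1.3500e+00] t 4.2
```

>>> carry_out:
  commands:
    - [0,0,0,0,0,-40,-1]
    - [0,0,0,0,0,-85,-1]
    - [0,0,0,0,0,-130,-1]
    - [0,0,0.1,10,35,-162,-1]
    - [0,0,0.1,20,80,-162,-1]
    - [0,0,0.1,30,125,-162,-1]
    - [0,0,0.1,40,170,-162,-1]
    - [0,0,0.1,46,215,-162,-1]
    - [0,0,0.1,46,245,-162,-1]
    - [0,0,0.1,46,256.8,-162,-1]
    - [0,0,0.1,46,256.8,-162,-1]
    - [0,0,0.1,46,256.8,-162,-1]
    - [0,0,0.1,46,256.8,-162,-1]

```text
time_s: 5.5
ee_pos: [490.5, -20.2, 209.3]
ee_rot: [-180.0, 0.1, 1.3]
force: [0.2, 0.2, -0.7]
gripper_width: 59.9
gripper_force: 25.0
```

```bash
python3 - <<'E'
from h import *
look('w3'); print(state()['force'],state()['gripper_width'])
move([491,-21.6,110],1.2)
E
```

```text
[ 0.22186793  1.123607   -1.76016094] 59.78496147001503
turn [-0.04  0.08  0.14] shift [ 0.57  1.43 99.34] at [490.5 -20.2 209.3] [-1.7996e+02  8.0000e-02  1.3400e+00] t 5.55
```

View pics/w3.png

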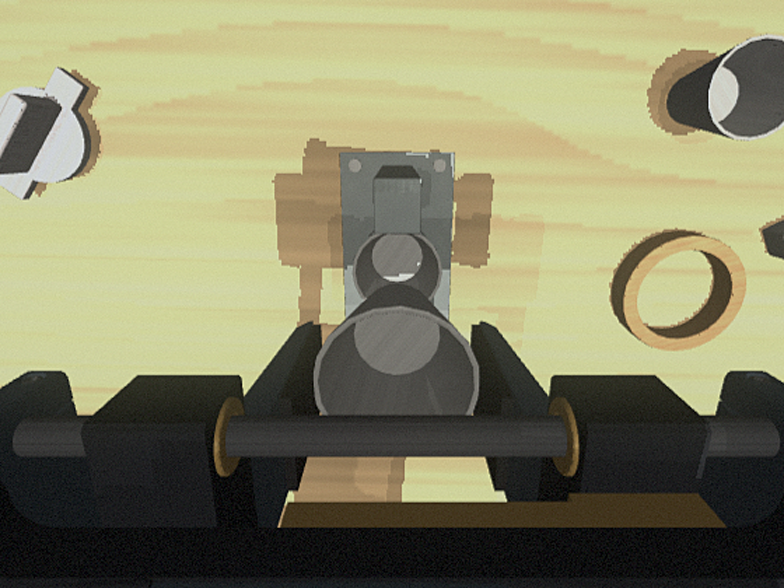

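The picture shows the held cup at (397,385), upright between the fingers, with the seated cup's rim partly visible at (398,268). I'll check its centre before inserting it.

```bash
python3 - <<'E'
from h import *
c,im=load('w3')
for z in(227,231,235): print(z,circ(c,im,(490,-20),z,(31,28.5)))
for r in(18.5,20,21.5): print('floor',r,circ(c,im,(490,-20),186,(r,)))
print('seated',circ(c,im,(491,-21),78,(31,28.5)))
E
```

```text
227 [448.  489.5 -21. ]
231 [508.6 491.  -21. ]
235 [485.6 492.  -20.5]
floor 18.5 [125.2 489.5 -21.5]
floor 20 [135.6 491.5 -21. ]
floor 21.5 [180.5 493.5 -21. ]
seated [260.6 491.  -21.5]
```

>>> carry_out:
  commands:
    - [0,0.08,0,0.3,0.8,40,-1]
    - [0,0.08,0,0.3,0.8,75,-1]
    - [0,0.08,0,0.3,0.8,85,-1]
    - [0,0.08,0,0.3,0.8,92,-1]
    - [0,0.08,0,0.3,0.8,99,-1]
    - [0,0.08,0,0.3,0.8,106,-1]
    - [0,0.08,0,0.3,0.8,112,-1]
    - [0,0.08,0,0.3,0.8,117,-1]
    - [0,0.08,0,0.3,0.8,121,-1]
    - [0,0.08,0,0.3,0.8,124,-1]
    - [0,0.08,0,0.3,0.8,126,-1]
    - [0,0.08,0,0.3,0.8,126,-1]

```text
time_s: 6.75
ee_pos: [490.7, -22.4, 83.2]
ee_rot: [-180.0, 0.0, 1.2]
force: [0.3, 0.2, -1.4]
gripper_width: 60.3
gripper_force: 25.0
```

>>> carry_out:
  commands:
    - [0,0,0,0,0,1,-1]
    - [0,0,0,0,0,2,-1]
    - [0,0,0,0,0,3,-1]
    - [0,0,0,0,0,3.5,-1]
    - [0,0,0,0,0,3.5,-1]

```text
time_s: 7.25
ee_pos: [490.9, -22.2, 80.1]
ee_rot: [-180.0, -0.0, 1.2]
force: [0.5, 1.1, 1.3]
gripper_width: 60.2
gripper_force: 25.0
```

>>> carry_out:
  commands:
    - [0,0,0,0,0,0.7,-1]
    - [0,0,0,0,0,1.2,-1]
    - [0,0,0,0,0,1.2,-1]

```text
time_s: 7.55
ee_pos: [491.6, -22.2, 80.1]
ee_rot: [-180.0, -0.1, 1.2]
force: [-1.1, 2.1, 8.9]
gripper_width: 59.9
gripper_force: 25.0
```

>>> carry_out:
  commands:
    - [0,0,0,0,0,0,1]
    - [0,0,0,0,0,0,1]
    - [0,0,0,0,0,0,1]
    - [0,0,0,0,0,0,1]
    - [0,0,0,0,0,0,1]
    - [0,0,0,0,0,-25,1]
    - [0,0,0,0,0,-65,1]
    - [0,0,0,0,0,-110,1]
    - [0,0,0,20,30,-120,1]
    - [0,0,0,40,70,-120,1]
    - [0,0,0,60,110,-120,1]
    - [0,0,0,75,155,-120,1]
    - [0,0,0,90,195,-120,1]
    - [0,0,0,108,224,-120,1]
    - [0,0,0,108,224,-120,1]
    - [0,0,0,108,224,-120,1]

```text
time_s: 9.15
ee_pos: [603.2, -244.3, 197.8]
ee_rot: [-179.9, 0.1, 1.2]
force: [0.0, 0.2, 0.2]
gripper_width: 91.3
gripper_force: 0.0
```

```bash
python3 - <<'E'
from h import *
c,im=look('w4')
r=circ(c,im,(613,-244),70,(31,28.5)); print(r)
print('nested',circ(c,im,(491,-21.5),102,(31,28.5)))
move([r[1],r[2],48],1.2)
E
```

```text
[ 279.9  613.  -243.5]
nested [ 49.7 482.  -35. ]
turn [-0.07  0.07  0.03] shift [ 10.22   0.38 150.11] at [ 603.  -243.5  198.1] [-1.7993e+02  7.0000e-02  1.2300e+00] t 9.2
```

View pics/w4.png

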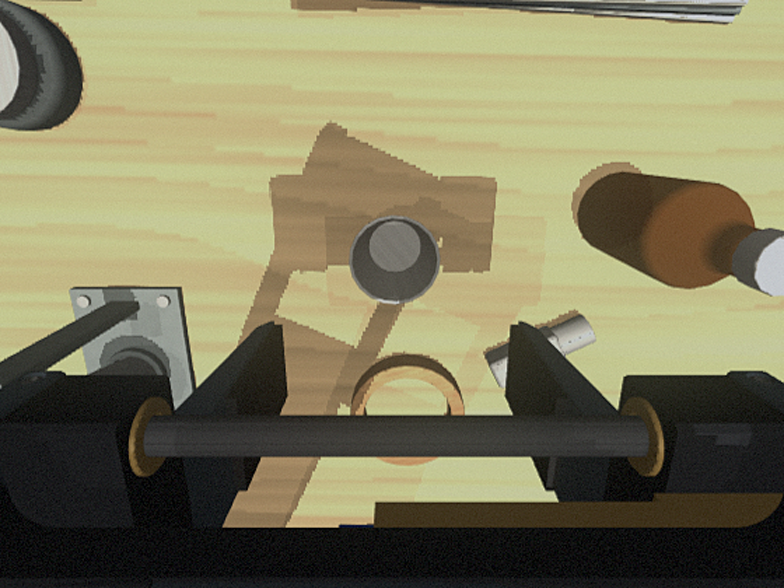

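The picture shows the right cup at (394,260). The bottle at (650,225) and the hammer head at (545,345) are well outside the fingers. Next I'll grasp it.

>>> carry_out:
  commands:
    - [0,0,0,10.2,0.4,60,1]
    - [0,0,0,10.2,0.4,100,1]
    - [0,0,0,10.2,0.4,133,1]
    - [0,0,0,10.2,0.4,150,1]
    - [0,0,0,10.2,0.4,150,1]
    - [0,0,0,10.2,0.4,150,1]
    - [0,0,0,10.2,0.4,150,-1]
    - [0,0,0,10.2,0.4,150,-1]
    - [0,0,0,10.2,0.4,150,-1]
    - [0,0,0,10.2,0.4,150,-1]
    - [0,0,0,10.2,0.4,150,-1]
    - [0,0,0,10.2,0.4,150,-1]
    - [0,0,0,10.2,0.4,150,-1]
    - [0,0,0,10.2,0.4,150,-1]

```text
time_s: 10.6
ee_pos: [614.2, -244.1, 49.4]
ee_rot: [-180.0, -0.1, 1.2]
force: [-1.1, 2.3, 7.0]
gripper_width: 60.0
gripper_force: 25.0
```

```bash
python3 - <<'E'
from h import *
move([491,-21.6,225],1.2)
E
```

```text
turn [-0.01 -0.07  0.02] shift [-118.18 -225.13 -175.77] at [ 614.2 -244.1   49.4] [-1.7999e+02 -7.0000e-02  1.2200e+00] t 10.6
```

>>> carry_out:
  commands:
    - [0,0,0,0,0,-40,-1]
    - [0,0,0,0,0,-85,-1]
    - [0,0,0,0,0,-130,-1]
    - [0,0,0,-15,-20,-172,-1]
    - [0,0,0,-35,-55,-176,-1]
    - [0,0,0,-55,-95,-176,-1]
    - [0,0,0,-75,-135,-176,-1]
    - [0,0,0,-95,-175,-176,-1]
    - [0,0,0,-110,-208,-176,-1]
    - [0,0,0,-118.2,-225,-176,-1]
    - [0,0,0,-118.2,-225,-176,-1]
    - [0,0,0,-118.2,-225,-176,-1]
    - [0,0,0,-118.2,-225,-176,-1]

```text
time_s: 11.9
ee_pos: [491.2, -22.7, 224.4]
ee_rot: [180.0, -0.0, 1.2]
force: [0.7, 0.4, -0.9]
gripper_width: 60.1
gripper_force: 25.0
```

```bash
python3 - <<'E'
from h import *
c,im=look('w5')
for z in(241,244,247): print(z,circ(c,im,(490,-20),z,(31,28.5)))
for z in (98,102,106): print('nested',circ(c,im,(491,-21),z,(31,28.5)))
move([491,-21.6,110],1.2)
E
```

```text
241 [430.4 489.  -23.5]
244 [486.  489.5 -23.5]
247 [478.2 490.5 -23.5]
nested [270.7 490.5 -23. ]
nested [280.9 491.5 -23. ]
nested [266.6 492.5 -23. ]
turn [ 0.02  0.01 -0.03] shift [ -0.19  -1.24 114.36] at [491.2 -22.8 224.4] [1.7998e+02 1.0000e-02 1.1700e+00] t 11.95
```

>>> carry_out:
  commands:
    - [0,0,0,1.5,-0.8,35,-1]
    - [0,0,0,1.5,-0.8,65,-1]
    - [0,0,0,1.5,-0.8,75,-1]
    - [0,0,0,1.5,-0.8,82,-1]
    - [0,0,0,1.5,-0.8,89,-1]
    - [0,0,0,1.5,-0.8,96,-1]
    - [0,0,0,1.5,-0.8,102,-1]
    - [0,0,0,1.5,-0.8,107,-1]
    - [0,0,0,1.5,-0.8,111,-1]
    - [0,0,0,1.5,-0.8,114,-1]
    - [0,0,0,1.5,-0.8,116.5,-1]
    - [0,0,0,1.5,-0.8,118.5,-1]
    - [0,0,0,1.5,-0.8,119.5,-1]

```text
time_s: 13.25
ee_pos: [492.6, -21.3, 105.4]
ee_rot: [180.0, -0.1, 1.3]
force: [-0.9, -1.6, 3.9]
gripper_width: 60.0
gripper_force: 25.0
```

>>> carry_out:
  commands:
    - [0,0,0,0,0,0.8,-1]
    - [0,0,0,0,0,0.8,-1]
    - [0,0,0,0,0,0.8,1]
    - [0,0,0,0,0,0.8,1]
    - [0,0,0,0,0,0.8,1]
    - [0,0,0,0,0,0,1]
    - [0,0,0,0,0,0,1]
    - [0,0,0,0,0,-25,1]
    - [0,0,0,0,0,-65,1]
    - [0,0,0,0,0,-105,1]
    - [0,0,0,0,0,-105,1]

```text
time_s: 14.35
ee_pos: [495.7, -21.1, 215.6]
ee_rot: [180.0, -0.7, 1.2]
force: [0.5, 0.2, -0.3]
gripper_width: 91.0
gripper_force: 0.0
```

```bash
python3 - <<'E'
from h import *
c=cam('top'); s=state()
move([582.5,243.7,190],146)
E
```

```text
turn [   0.88   -0.22 -144.76] shift [  92.2  -262.93   26.53] at [495.7 -21.1 215.6] [179.96  -0.68   1.23] t 14.35
```

>>> carry_out:
  commands:
    - [0,0,-8,20,-40,5,1]
    - [0,0,-16,40,-85,10,1]
    - [0,0,-25,60,-130,15,1]
    - [0,0,-33,80,-175,20,1]
    - [0,0,-42,95,-220,20,1]
    - [0,0,-50,95,-263,20,1]
    - [0,0,-59,95,-263,20,1]
    - [0,0,-67,95,-263,20,1]
    - [0,0,-75,95,-263,20,1]
    - [0,0,-84,95,-263,20,1]
    - [0,0,-92,95,-263,20,1]
    - [0,0,-101,95,-263,20,1]
    - [0,0,-109,95,-263,20,1]
    - [0,0,-118,95,-263,20,1]
    - [0,0,-126,95,-263,20,1]
    - [0,0,-135,95,-263,20,1]
    - [0,0,-144.8,95,-263,20,1]
    - [0,0,-144.8,95,-263,20,1]
    - [0,0,-144.8,95,-263,20,1]
    - [0,0,-144.8,95,-263,20,1]

```text
time_s: 16.35
ee_pos: [581.4, 244.0, 189.9]
ee_rot: [-180.0, -0.0, 145.9]
force: [0.5, 0.1, -0.0]
gripper_width: 91.3
gripper_force: 0.0
```

```bash
python3 - <<'E'
from h import *
c,im=look('w6'); print(state()['ee_pos'],state()['ee_rot'])
print('cover',circ(c,im,(575.3,248.7),20,(34,)))
E
```

```text
[581.43408955 243.9825873  189.96991228] [-1.79993195e+02 -1.13490555e-02  1.45938087e+02]
cover [ 99.1 575.3 248.2]
```

View pics/w6.png

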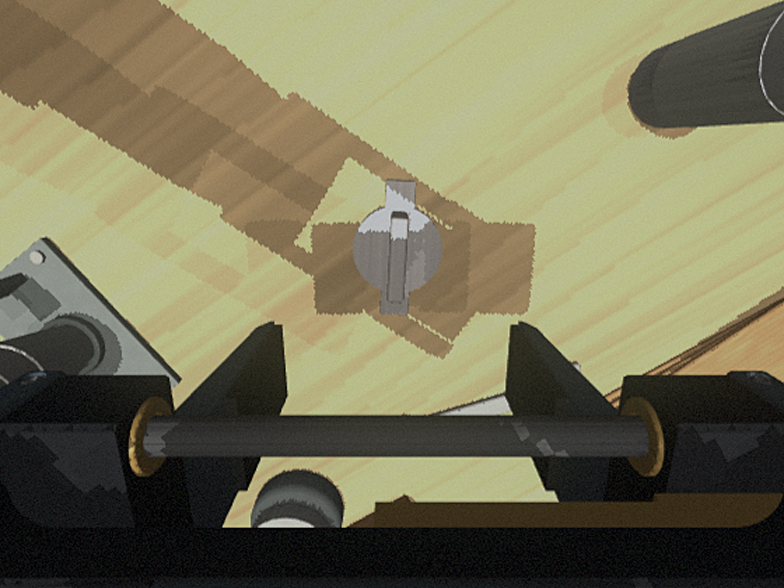

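The view shows the cover plate circle at (398,250), ears at (400,182) and (394,313), and the bar nearly vertical. I'll take its exact axis from these.

```bash
python3 - <<'E'
from h import *
c,im=load('w6')
p=plane(c,np.array([(386,182),(415,181),(380,312),(408,314)])/1.4,20)[:,:2]
a,b=p[:2].mean(0),p[2:].mean(0); print(p.round(1),'mid',(a+b)/2,'ang',np.degrees(np.arctan2(*(a-b)[::-1])),np.hypot(*(a-b)))
g=cv2.cvtColor(im,cv2.COLOR_RGB2HSV); m=((g[...,1]<60)).astype(np.uint8); m[:120]=0;m[230:]=0;m[:,:240]=0;m[:,330:]=0
n,l,s,ce=cv2.connectedComponentsWithStats(m); k=1+s[1:,4].argmax(); v,u=np.nonzero(l==k); q=plane(c,np.c_[u+0.,v],20)[:,:2]
w,V=np.linalg.eigh(np.cov(q.T)); print(s[k],q.mean(0),np.degrees(np.arctan2(V[1,1],V[0,1])))
for y in(143,144.5): move([575.5,248.3,22.5],y)
E
```

```text
[[528.8 270.2]
 [540.  288.1]
 [609.3 209.1]
 [623.2 226.6]] mid [575.3198267  248.52320883] ang 143.19094464096403 102.27099222033323
[ 252  128   64   97 3865] [573.61661199 249.42027535] 143.01769794958295
turn [-0.01 -0.01  2.94] shift [  7.3    0.27 167.47] at [581.4 244.  190. ] [-1.7999e+02 -1.0000e-02  1.4594e+02] t 16.4
turn [-0.01 -0.01  1.44] shift [  7.3    0.27 167.47] at [581.4 244.  190. ] [-1.7999e+02 -1.0000e-02  1.4594e+02] t 16.4
```

>>> carry_out:
  commands:
    - [0,0,2.8,7.2,0.2,60,1]
    - [0,0,2.8,7.2,0.2,105,1]
    - [0,0,2.8,7.2,0.2,145,1]
    - [0,0,2.8,7.2,0.2,164,1]
    - [0,0,2.8,7.2,0.2,164,1]
    - [0,0,2.8,7.2,0.2,164,1]
    - [0,0,2.8,7.2,0.2,164,-1]
    - [0,0,2.8,7.2,0.2,164,-1]
    - [0,0,2.8,7.2,0.2,164,-1]
    - [0,0,2.8,7.2,0.2,164,-1]
    - [0,0,2.8,7.2,0.2,164,-1]
    - [0,0,2.8,7.2,0.2,164,-1]
    - [0,0,2.8,7.2,0.2,164,-1]
    - [0,0,2.8,7.2,0.2,164,-1]
    - [0,0,2.8,7.2,0.2,164,-1]
    - [0,0,2.8,7.2,0.2,164,-1]
    - [0,0,2.8,7.2,0.2,164,-1]
  force: 45

```text
time_s: 18.1
ee_pos: [575.7, 248.3, 26.2]
ee_rot: [180.0, 0.0, 143.2]
force: [0.2, 0.2, -0.8]
gripper_width: 11.8
gripper_force: 45.0
```

```bash
python3 - <<'E'
from h import *
move([575.5,248.3,200],143)
move([491.5,-22,200],115)
E
```

```text
turn [0.02 0.   0.23] shift [ 2.1000e-01 -6.0000e-02 -1.7379e+02] at [575.7 248.3  26.2] [179.98   0.   143.23] t 18.1
turn [ 2.000e-02 -0.000e+00  2.823e+01] shift [ -94.32 -266.86 -173.89] at [575.7 248.3  26.2] [179.98   0.   143.23] t 18.1
```

>>> carry_out:
  commands:
    - [0,0,0,0,0,-30,-1]
    - [0,0,0,0,0,-75,-1]
    - [0,0,0,0,0,-120,-1]
    - [0,0,5,-10,-17,-160,-1]
    - [0,0,10,-30,-52,-189,-1]
    - [0,0,15,-50,-87,-189,-1]
    - [0,0,20,-72,-124,-189,-1]
    - [0,0,25,-94,-162,-189,-1]
    - [0,0,28.2,-116,-200,-189,-1]
    - [0,0,28.2,-138,-238,-189,-1]
    - [0,0,28.2,-160,-276,-189,-1]
    - [0,0,28.2,-181.6,-314,-189,-1]
    - [0,0,28.2,-181.6,-314,-189,-1]
    - [0,0,28.2,-181.6,-314,-189,-1]
    - [0,0,28.2,-181.6,-314,-189,-1]

```text
time_s: 19.6
ee_pos: [533.1, -111.2, 214.9]
ee_rot: [180.0, -0.1, 115.1]
force: [0.5, -0.1, -2.5]
gripper_width: 11.7
gripper_force: 45.0
```

```bash
python3 - <<'E'
from h import *
c,im=look('w7'); s=state();print(s['force'],s['gripper_width'])
for z in (120,126,132): print(circ(c,im,(491,-22),z,(31,28.5)))
move([491.5,-22,200],115)
E
```

```text
[-0.70007306  0.35295887 -2.30089409] 11.999796291989323
[429.2 491.5 -21.5]
[478.5 491.5 -22. ]
[390.5 492.5 -22. ]
turn [-0.   -0.05  0.11] shift [ 9.814e+01 -2.000e-02  1.506e+01] at [ 533.2 -110.9  215. ] [-1.8000e+02 -5.0000e-02  1.1511e+02] t 19.65
```

View pics/w7.png

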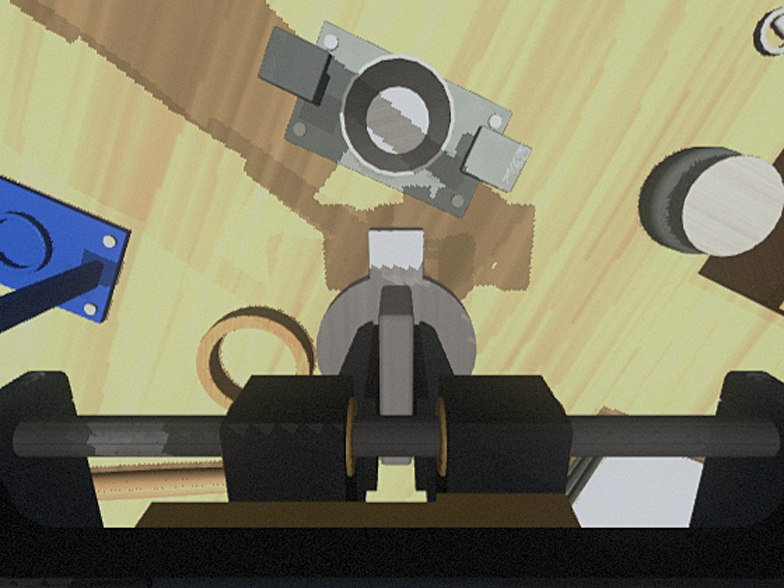

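The picture shows the stack's rim at (397,115), centred between the hooks. The cover is held square, with its ear at (397,250). I'll check the cover's centre in the grip and re-measure the carrier yaw from the bolts.

```bash
python3 - <<'E'
from h import *
c,im=load('w7')
print(circ(c,im,(533,-111),208.8,(34,)))
b=plane(c,np.array([(331,41),(496,121),(457,201),(299,129)])/1.4,10)[:,:2]
print(b.round(1),b.mean(0)); v=b[0]+b[3]-b[1]-b[2]; print('yaw',np.degrees(np.arctan2(v[1],v[0])))
h1=plane(c,np.array([(277,27),(331,52),(314,98),(259,77)])/1.4,148)[:,:2];h2=plane(c,np.array([(481,127),(532,148),(513,191),(463,170)])/1.4,148)[:,:2]
v=h1.mean(0)-h2.mean(0);print(h1.mean(0),h2.mean(0),(h1.mean(0)+h2.mean(0))/2,np.degrees(np.arctan2(v[1],v[0])))
E
```

```text
[ 246.  532. -110.]
[[422.9  10.8]
 [560.   13.5]
 [560.8 -53.7]
 [424.  -56.5]] [491.89250323 -21.47180161]
yaw -178.84853714306644
[438.50316153 -22.14290308] [546.28331699 -19.8921299 ] [492.39323926 -21.01751649] -178.8036660188961
```

>>> carry_out:
  commands:
    - [0,0,0,40,0.3,0,-1]
    - [0,0,0,75,0.6,0,-1]
    - [0,0,0,97.5,0.6,0,-1]
    - [0,0,0,97.5,0.6,0,-1]
    - [0,0,0,97.5,0.6,25,-1]
    - [0,0,0,97.5,0.6,45,-1]
    - [0,0,0,97.5,0.6,56,-1]
    - [0,0,0,97.5,0.6,61,-1]
    - [0,0,0,97.5,0.6,65,-1]
    - [0,0,0,97.5,0.6,68,-1]
    - [0,0,0,97.5,0.6,71,-1]
    - [0,0,0,97.5,0.6,73,-1]
    - [0,0,0,97.5,0.6,74.5,-1]
    - [0,0,0,97.5,0.6,74.5,-1]

```text
time_s: 21.05
ee_pos: [492.5, -23.4, 140.7]
ee_rot: [180.0, -0.0, 115.0]
force: [-0.5, 0.5, -3.0]
gripper_width: 11.8
gripper_force: 45.0
```

Almost down (seated is about z 140.2). I'll press until there is contact force.

>>> carry_out:
  commands:
    - [0,0,0,0,-0.8,0.7,-1]
    - [0,0,0,0,-0.8,1.4,-1]
    - [0,0,0,0,-0.8,2,-1]
    - [0,0,0,0,-0.8,2,-1]

```text
time_s: 21.45
ee_pos: [492.4, -23.2, 140.2]
ee_rot: [179.8, -0.0, 115.0]
force: [-1.6, 2.5, 8.0]
gripper_width: 11.8
gripper_force: 45.0
```

>>> carry_out:
  commands:
    - [0,0,0,0,0,1,-1]
    - [0,0,0,0,0,1.5,-1]
    - [0,0,0,0,0,1.5,-1]
    - [0,0,-6,0.1,0.1,0.3,-1]
    - [0,0,-12,0.2,0.2,0,-1]
    - [0,0,-18,0.3,0.4,0,-1]
    - [0,0,-24,0.4,0.5,0,-1]
    - [0,0,-30,0.5,0.6,0,-1]
    - [0,0,-36,0.6,0.7,0,-1]
    - [0,0,-42,0.7,0.8,0,-1]
    - [0,0,-48,0.8,1,0,-1]
    - [0,0,-54,0.9,1.1,0,-1]
    - [0,0,-60,1,1.2,0,-1]
    - [0,0,-66.3,1.1,1.4,0,-1]
    - [0,0,-66.3,1.1,1.4,0,-1]
    - [0,0,-66.3,1.1,1.4,0,-1]

```text
time_s: 23.05
ee_pos: [493.6, -22.2, 140.1]
ee_rot: [-180.0, 0.2, -178.7]
force: [0.5, 1.8, 5.5]
gripper_width: 11.9
gripper_force: 45.0
```

```bash
python3 - <<'E'
from h import *
c,im=look('w8'); s=state();print(s['ee_pos'],s['ee_rot'],s['force'],s['torque'],s['gripper_width'])
E
```

```text
[493.53184879 -22.19722603 140.09455988] [-1.79999447e+02  1.72356409e-01 -1.78658640e+02] [-0.30856042  0.76077342  5.8839847 ] [0.44055167 0.07120959 0.07909546] 11.690505245172227
```

View pics/w8.png

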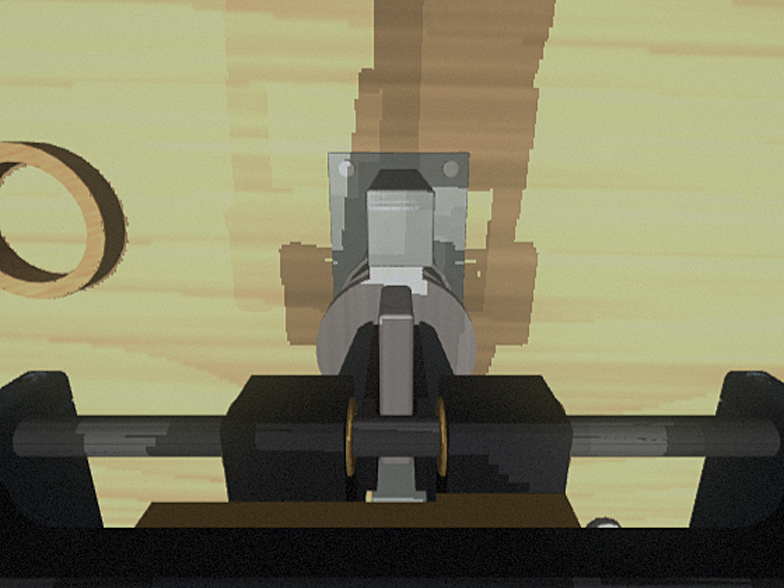

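The ear, at (398,280), lies squarely under the hook at (400,230). I'll let go and back off straight up.

>>> carry_out:
  commands:
    - [0,0,0,0,0,-0.7,-1]
    - [0,0,0,0,0,-0.7,1]
    - [0,0,0,0,0,-0.7,1]
    - [0,0,0,0,0,-0.7,1]
    - [0,0,0,0,0,-0.7,1]
    - [0,0,0,0,0,-0.7,1]
    - [0,0,0,0,0,-0.7,1]
    - [0,0,0,0,0,-0.7,1]
    - [0,0,0,0,0,-0.7,1]
    - [0,0,0,0,0,-20,1]
    - [0,0,0,0,0,-60,1]
    - [0,0,0,-40,0,-100,1]
    - [0,0,0,-80,0,-110,1]
    - [0,0,0,-100,0,-110,1]
    - [0,0,0,-100,0,-110,1]
    - [0,0,0,-100,0,-110,1]

```text
time_s: 24.7
ee_pos: [591.7, -19.9, 247.8]
ee_rot: [180.0, -0.1, -178.7]
force: [-1.1, -0.0, 0.2]
gripper_width: 91.3
gripper_force: 0.0
```

```bash
python3 - <<'E'
from h import *
c,im=look('w9')
print(circ(c,im,(491.7,-21.6),134,(34,)),proj(c,[491.7,-21.6,134])*1.4)
E
```

```text
[212.9 491.7 -22.6] [[397.80423347 117.85494527]]
```

View pics/w9.png

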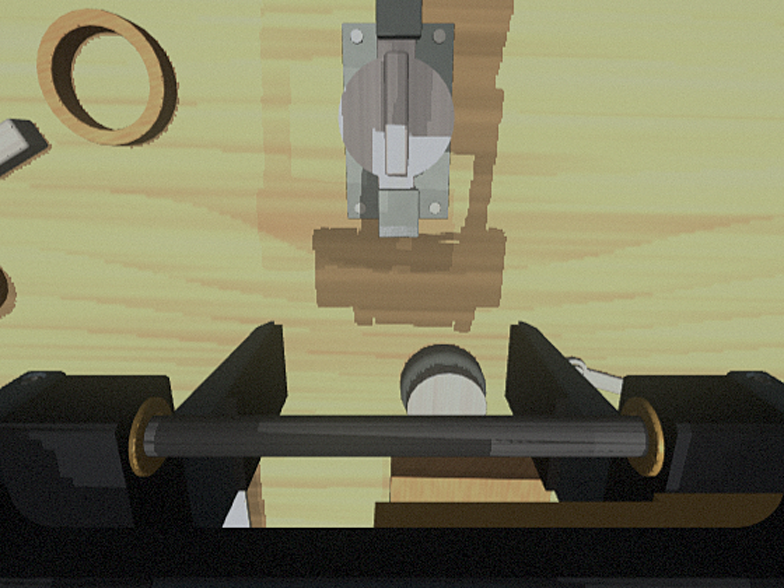

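The cover sits at (397,115) with its bar in line with both hooks at (398,20) and (398,210), ears underneath, and the gripper is clear of it.

```bash
python3 -c "
from workcell import workorder; print(workorder.job_done())"
```

```text
the job is handed in; nothing more can be done
None
```

The job is handed in at about 25 s: both loose cups are nested in the carrier's cup, and the cover is pushed down, turned with its ears under both hooks and released; the hand-in returned no verdict.

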